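# Close the filter test cell

## Task

Close the filter test cell: take the long top plate by its black handle bar, keep it level, and lower it gently over the two upright guide pins of the lower half until it lies flush all round, then let go. Do not let it drop onto the block. Leave the shorter plate and the glass flask where they are.

Things in the scene. Friction and masses are not known exactly. Their poses are not given: they have to be found in the camera images.
- long_plate_grip (a point): Middle of the handle bar of the long top plate: loose aluminium plate 180 x 80 x 12 mm, about 0.45 kg, flat on the bench; two 24 mm through holes on its long axis, 65 mm either side of the middle. Black bar, 70 long, 20 wide, 22 mm high, 22 mm clear of the plate. Point: bar's centre, over the plate's middle, 45 mm above its underside. x along plate and bar, y across, z up. Fits either way round.
- lower_half: Lower half, fixed: aluminium block 190 x 90 x 30 mm, shallow round well in its top, two steel pins on its long axis 65 mm either side of the middle: 14 mm thick, 40 mm high above the block, top 14 mm tapered to 4 mm. Origin: centre of its underside, at bench height; x long axis, z up. Plate home: its underside is on the block's top, handle centre 75 mm above this origin; 5 mm play round the pins.
- short_plate_grip (a point): Middle of the handle bar of the shorter plate, of another cell: loose, same make and handle, but 140 x 80 x 12 mm with holes only 90 mm apart, so it does not fit these pins. Point 45 mm above its underside; axes as for the long plate. To be left alone.
- flask_mid (a point): Clear conical glass flask, empty, standing loose on the bench, 130 mm high, 78 mm across the base, 34 mm across the rim. Point: on its axis, 65 mm above the bench; z up. To be left alone.
Mind the look-alikes: they are no part of the job. Leave any green or orange look-alike of the lower_half alone.

How it is judged:
On the way:
1. the long plate is level over the lower half, in line with it, its holes over the pins and the plate still well above the block (horizontal distance between long_plate_grip and lower_half below 0.02 m and angle between the x axis of long_plate_grip and the x axis of lower_half, either way round below 0.175 rad and angle between long_plate_grip's own z axis and vertical below 0.175 rad and z of long_plate_grip in the frame of lower_half above 0.105 m), for 0.05 s.
At the end, for the whole second after the job is handed in: The long plate lies at rest on the lower half with both pins through its holes: its handle's middle within 4 mm of the seated height (75 mm above the block's underside) and 12 mm of the block's middle sideways, within 10 degrees of the block's long axis and 3 degrees of level (z of long_plate_grip in the frame of lower_half between 0.07 and 0.079 m and horizontal distance between long_plate_grip and lower_half below 0.012 m and angle between the x axis of long_plate_grip and the x axis of lower_half, either way round below 0.175 rad and angle between long_plate_grip's own z axis and vertical below 0.05 rad and linear speed of long_plate below 0.02 m/s); the robot touches nothing.
It fails at once if the long plate is tipped more than 15 degrees from level (angle between long_plate_grip's own z axis and vertical above 0.262 rad).
It fails at once if the long plate is dropped or slammed down the pins (faster than 0.4 m/s within the last 45 mm) (horizontal distance between long_plate_grip and lower_half below 0.03 m and z of long_plate_grip in the frame of lower_half below 0.12 m and linear speed of long_plate above 0.4 m/s).
It fails at once if the shorter plate is moved more than 30 mm (distance of short_plate_grip from where it was at the start of the episode above 0.03 m).
It fails at once if the flask is moved more than 30 mm or knocked over (distance of flask_mid from where it was at the start of the episode above 0.03 m or angle between flask_mid's own z axis and vertical above 0.35 rad).
It also fails if it takes over 40 s, if anything falls off the work surface, if the arm or the gripper's body presses on something with over 40 N, if the wrist force passes 120 N, or if a joint passes its speed limit or range.

## Robot

A 6-joint arm with a two-finger parallel gripper is mounted at the origin on the work surface. World frame = base frame: x ahead of the robot, y to its left, z up, the work surface at z = 0. Lengths are in m, angles in rad, forces in N, time in s.
With the tool pointing down it reaches from about 0.425 to 1.125 m from the base axis. Payload 14.9 kg.
Tool frame: the origin (TCP) lies at the centre of the arm's flange, where the gripper is bolted on; the fingertips stand 191 mm ahead of it and the grasp point (between the pads) lies 172 mm ahead of it; z points along the fingers, y is the line along which they close (so a half turn about z gives the same grasp; the last joint's range is limited). The gripper opens to 91 mm and grips with 3 to 60 N. Pads are 32 mm wide; open, the fingers measure 118 mm over their backs; the gripper's body (76 mm by 178 mm) begins 60 mm behind the grasp point.
Start: joints at [1.211, 0.379, 1.734, -0, 1.028, -0.033], TCP at [0.225, 0.663, 0.405] pointing down, gripper open.
Joint ranges: [-2.77, 2.77], [-0.74, 2.19], [0, 2.66], [-1.06, 4.2], [0.31, 2.87], [-3.08, 3.08]. Speed limits (rad/s): [1.89, 1.89, 2.39, 3.14, 3.14, 3.14].

## Interface

Orientations are given as a unit quaternion [w, x, y, z].
In Python, from station import r, imaging gives the robot as it stands.
- The arm moves only by the shell command python3 -m crank 'ROWS'. ROWS is a JSON object of lists of equal length, an entry for each row: "jaw": the opening in per cent of the stroke, from 0 (shut) to 100 (fully open); "linear": the shift along the tool's x, y, z in units of 2 cm (1.0 is 2 cm), a list of three; "dr": the turn, a rotation vector about the tool's x, y, z in units of 0.08 rad (1.0 is 0.08 rad), a list of three. A call has exactly 10 rows; each row shifts and turns the commanded pose from where the row before left it, along the tool's axes as they then stand; what a row does not reach is not made up. A row lasts 1/12 s, in which the tool goes at most 41.7 mm and 7.16 degrees, less where a joint would pass 70% of its speed; a pose out of reach is approached as far as the arm can. A call with a number of a shift or a turn outside -1 to 1 is refused whole. A call with a gripper value outside its range is refused whole. The fingers move at their own pace and stop on an object; the grip force is fixed at half the most. Time passes only in rows, so rows that do not move let the fingers close, or fill a call up. It gives the time, the measured TCP pose, the force, the opening and the grip force at its end, in the units of the state.
- r.read_state(): the state, without advancing time (a new reading comes with each control period).
- imaging.grab_frame(name): name is "scene" or "top"; returns (picture, depth): 400x640x3 uint8, blue, green, red; 400x640 float32, m along the optical axis (not along the pixel's ray), 0 where there is no reading.
- imaging.get_calibration(name): a dict with "mtx" (3x3 intrinsics, pixels), "extrinsics" (4x4, takes a point from camera to world coordinates). Camera axes: x right, y up, looking along -z (the intrinsics and any distortion apply to the point x, -y, -z); pixel columns grow to the right and rows downward; lengths in m; the calibration is good to about 2 mm. A picture is of the moment at which its call begins. get_calibration takes no time and is no camera call.
- r.close_job(): hands the job in; it is judged then, once.
The state is a dict: "time": time; "joints": joint angles; "qvel": joint speeds; "joint_efforts": joint torques, N m; "eef_pos": TCP position; "ee_rot": TCP orientation; "wrist_force": force on the tool from outside, world axes, zero at the start; "wrist_torque": the same for the moment, N m; "opening": finger opening in m; "grasp_force": force on a finger pad.
Only numpy, scipy, OpenCV 4.12 (cv2) and the standard library are available. Lean on these libraries where they do the work, as an engineer would, in place of code of your own. Each camera call takes 0.05 s, during which the arm holds its last target. There are 200 camera calls.

## Working session

There is one attempt and no reset: what is moved stays moved. The work goes in short steps, Python scripts to look and compute and a shell command to move; the robot and the scene stay as the last step left them, time stands still between calls to the robot, and variables do not carry over. Pictures are saved under pics/ and viewed, at most 10 in all, crops included, and the job is handed in when it is done.

```bash
mkdir -p pics; python3 - <<'E'
from station import r, imaging
import cv2,numpy as np
for n in ("top","scene"):
    p,d=imaging.grab_frame(n); cv2.imwrite(f"pics/{n}0.png",p); np.save(f"pics/{n}0.npy",d)
    c=imaging.get_calibration(n); print(n,c)
print(r.read_state())
E
```

```text
top {'mtx': array([[391.31779869,   0.        , 307.6185373 ],
       [  0.        , 391.31779869, 195.17947012],
       [  0.        ,   0.        ,   1.        ]]), 'extrinsics': array([[ 0.0079548 ,  0.99426601, -0.10663877,  0.39903551],
       [-0.99957656,  0.01089131,  0.02698296,  0.02267682],
       [ 0.02798967,  0.10637897,  0.99393163,  1.29396592],
       [ 0.        ,  0.        ,  0.        ,  1.        ]])}
scene {'mtx': array([[439.12627946,   0.        , 326.40693747],
       [  0.        , 439.12627946, 206.35094957],
       [  0.        ,   0.        ,   1.        ]]), 'extrinsics': array([[ 0.20358248, -0.85353591,  0.47961508,  1.21370409],
       [ 0.97905388,  0.17886675, -0.09726345, -0.14677549],
       [-0.00276935,  0.48937014,  0.87207178,  1.31801682],
       [ 0.        ,  0.        ,  0.        ,  1.        ]])}
{'time': 0.1, 'joints': array([ 1.21070164e+00,  3.79335430e-01,  1.73468068e+00, -6.55382093e-06,
        1.02851475e+00, -3.33375713e-02]), 'qvel': array([ 0.00054952, -0.0014916 , -0.00262108,  0.00144446, -0.00087078,
       -0.00138559]), 'joint_efforts': array([-2.24722819e-03, -7.65036964e+01, -4.35292912e+01,  6.51383749e-02,
        3.97913286e-02,  4.63659694e-05]), 'eef_pos': array([0.22465792, 0.66280738, 0.40418889]), 'ee_rot': array([-8.89338699e-05,  1.62651008e-01,  9.86683551e-01, -4.60602308e-04]), 'wrist_force': array([ 0.26919674, -0.44907428, -0.37743691]), 'wrist_torque': array([ 0.00563958, -0.00171595,  0.02618424]), 'grasp_force': 0.0, 'opening': 0.09145783807461487}
```

View pics/top0.png

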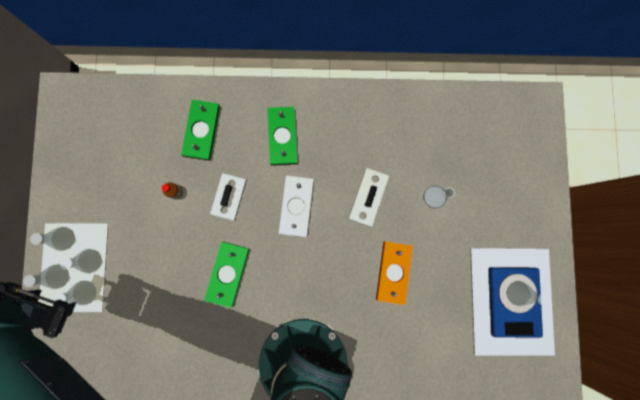

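View pics/scene0.png

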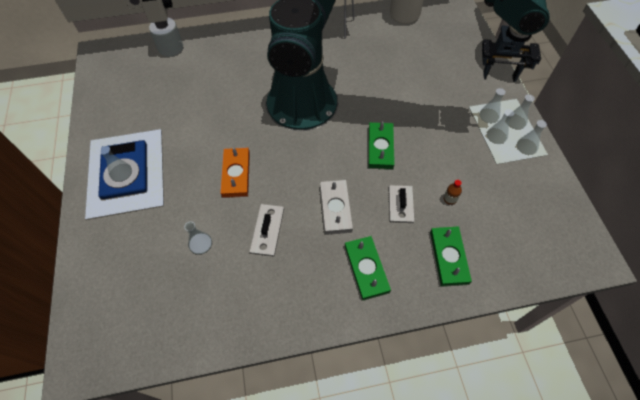

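Top view: long plate at (370,197), aluminium lower half at (296,206), short plate at (228,197), flask at (435,197). The green and orange blocks are decoys. Next I'll measure the poses from depth and colour.

```bash
cat > h.py <<'E'
from station import r, imaging
import cv2,numpy as np
def cloud(n,d):
    c=imaging.get_calibration(n);K=c["mtx"];T=c["extrinsics"]
    v,u=np.indices(d.shape);P=np.stack([(u-K[0,2])/K[0,0]*d,-(v-K[1,2])/K[1,1]*d,-d],-1)
    return P@T[:3,:3].T+T[:3,3]
def rect(P,m):
    q=P[m];c,s,a=cv2.minAreaRect((q[:,:2]*1000).astype(np.float32))
    b=cv2.boxPoints((c,s,a));e=[b[1]-b[0],b[2]-b[1]];e=max(e,key=np.linalg.norm)
    yaw=np.degrees(np.arctan2(e[1],e[0]))%180
    return np.round(c,1),np.round(s,1),round(yaw,1),np.round(np.median(q[:,2])*1000,1),len(q)
E
python3 - <<'E'
from h import *
for n,boxes in (("top",dict(long=(345,165,395,230),lower=(272,170,320,242),short=(205,170,250,225))),("scene",dict(long=(245,200,290,260),lower=(315,175,357,236),short=(385,180,418,226)))):
    p=cv2.imread(f"pics/{n}0.png");P=cloud(n,np.load(f"pics/{n}0.npy"))
    hsv=cv2.cvtColor(p,cv2.COLOR_BGR2HSV)
    for k,(a,b,c,d) in boxes.items():
        w=np.zeros(p.shape[:2],bool);w[b:d,a:c]=1
        z=P[...,2]
        lo=.02 if k=="lower" else .006
        hi=.036 if k=="lower" else .02
        print(n,k,"plate",rect(P,w&(z>lo)&(z<hi)&(hsv[...,2]>160)))
        m=w&(z>.045 if k=="lower" else z>.035)
        if k=="lower": print("  pins",np.round(P[m]*1000)[:40:3].tolist())
        else: print("  bar",rect(P,m))
cv2.imwrite("pics/crop.png",cv2.resize(cv2.imread("pics/top0.png")[160:245,200:400],None,fx=4,fy=4,interpolation=cv2.INTER_CUBIC))
E
```

```text
top long plate (array([ 532.4, -214.2]), array([ 81.6, 180.6]), np.float32(160.8), np.float64(12.1), 1050)
  bar (array([ 464. , -114.8]), array([ 51.2, 299.7]), np.float32(125.0), np.float64(55.4), 155)
top lower plate (array([499.4,  26.9]), array([ 89.9, 190.5]), np.float32(173.7), np.float64(29.7), 1423)
  pins [[399.0, 23.0, 1294.0], [567.0, 23.0, 59.0], [565.0, 26.0, 51.0], [563.0, 17.0, 67.0], [560.0, 20.0, 66.0], [558.0, 23.0, 55.0], [399.0, 23.0, 1294.0], [399.0, 23.0, 1294.0], [440.0, 38.0, 59.0], [437.0, 38.0, 63.0], [437.0, 28.0, 56.0], [433.0, 37.0, 67.0], [434.0, 28.0, 60.0], [430.0, 31.0, 65.0]]
top short plate (array([529.3, 250.8]), array([ 81.5, 139.8]), np.float32(165.2), np.float64(11.9), 718)
  bar (array([482.4, 135.6]), array([272. ,  69.4]), np.float32(67.9), np.float64(55.3), 163)
scene long plate (array([ 535.9, -212.5]), array([ 77. , 178.7]), np.float32(161.0), np.float64(11.0), 728)
  bar (array([ 860.7, -190.7]), array([710.1,  41.5]), np.float32(3.7), np.float64(54.0), 155)
scene lower plate (array([502.1,  29.3]), array([ 87.2, 190.3]), np.float32(173.6), np.float64(29.0), 968)
  pins [[1214.0, -147.0, 1318.0], [436.0, 31.0, 59.0], [442.0, 40.0, 65.0], [445.0, 36.0, 65.0], [444.0, 32.0, 58.0], [442.0, 30.0, 49.0], [444.0, 40.0, 48.0], [1214.0, -147.0, 1318.0], [1214.0, -147.0, 1318.0], [1214.0, -147.0, 1318.0], [1214.0, -147.0, 1318.0], [570.0, 22.0, 70.0], [570.0, 19.0, 64.0], [572.0, 15.0, 63.0]]
scene short plate (array([533.2, 253. ]), array([ 78.1, 136.9]), np.float32(165.1), np.float64(11.4), 461)
  bar (array([862.1,  68.9]), array([ 34.2, 824.2]), np.float32(150.9), np.float64(54.3), 133)
```

View pics/crop.png

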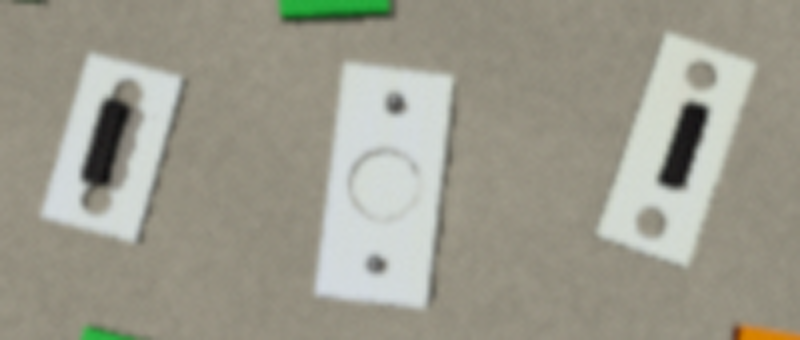

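```bash
cat >> h.py <<'E'
from scipy.spatial.transform import Rotation as Ro
def go(p,yaw,pr=1):
    s=r.read_state();R=Ro.from_quat(np.roll(s["ee_rot"],-1));X=np.array([np.cos(np.radians(yaw)),np.sin(np.radians(yaw)),0])
    if X@R.as_matrix()[:,0]<0:X=-X
    Z=np.array([0,0,-1.]);G=Ro.from_matrix(np.stack([X,np.cross(Z,X),Z],1))
    print("t",s["time"],"pos",np.round(s["eef_pos"],4),"lin rows",np.round(R.inv().apply(np.array(p)-s["eef_pos"])/.02,2),"dr rows",np.round((R.inv()*G).as_rotvec()/.08,2),"F",np.round(s["wrist_force"],1),"open",round(s["opening"],4),"grip",round(s["grasp_force"],1))
E
J='100,100,100,100,100,100,100,100,100,100'
for i in 1 2; do python3 -m crank '{"jaw":[100,100,100,100,100,100,100,100,100,100],"linear":[[-1,-1,0],[-1,-1,0],[-1,-1,0],[-1,-1,0],[-1,-1,0],[-1,-1,0],[-1,-1,0],[-1,-1,0],[-1,-1,0],[-1,-1,0]],"dr":[[0,0,0],[0,0,0],[0,0,0],[0,0,0],[0,0,0],[0,0,0],[0,0,0],[0,0,0],[0,0,0],[0,0,0]]}'; done
python3 -c "
from h import *
go([.534,-.2135,.217],160.9)"
```

```text
time: 0.93
eef_pos: [0.3502, 0.408, 0.4045]
ee_rot: [-0.0, 0.163, 0.987, -0.0]
wrist_force: [1.6, -0.0, 0.3]
opening: 0.0915
grasp_force: 0.0
time: 1.77
eef_pos: [0.4754, 0.1543, 0.4047]
ee_rot: [-0.0, 0.163, 0.987, -0.0]
wrist_force: [0.3, 1.1, 0.8]
opening: 0.0913
grasp_force: 0.0
t 1.7667 pos [0.4754 0.1543 0.4047] lin rows [ -8.68 -16.48   9.38] dr rows [-0.   -0.    0.08] F [0.3 1.1 0.8] open 0.0913 grip 0.0
```

```bash
python3 -m crank '{"jaw":[100,100,100,100,100,100,100,100,100,100],"linear":[[-0.87,-1,0],[-0.87,-1,0],[-0.87,-1,0],[-0.87,-1,0],[-0.87,-1,0],[-0.87,-1,0],[-0.87,-1,0],[-0.87,-1,0],[-0.87,-1,0],[-0.87,-1,0]],"dr":[[0,0,0.08],[0,0,0],[0,0,0],[0,0,0],[0,0,0],[0,0,0],[0,0,0],[0,0,0],[0,0,0],[0,0,0]]}'
python3 -m crank '{"jaw":[100,100,100,100,100,100,100,100,100,100],"linear":[[0,-0.8,0.6],[0,-0.8,0.6],[0,-0.8,0.6],[0,-0.8,0.6],[0,-0.8,0.6],[0,-0.8,0.6],[0,-0.8,0.6],[0,-0.8,0.6],[0,-0.1,0.6],[0,0,0.6]],"dr":[[0,0,0],[0,0,0],[0,0,0],[0,0,0],[0,0,0],[0,0,0],[0,0,0],[0,0,0],[0,0,0],[0,0,0]]}'
python3 -c "
from h import *
go([.534,-.2135,.217],160.9)
p,d=imaging.grab_frame('scene');cv2.imwrite('pics/s1.png',cv2.resize(p[120:270,150:390],None,fx=3.3,fy=3.3,interpolation=cv2.INTER_CUBIC))"
```

```text
time: 2.6
eef_pos: [0.5745, -0.0915, 0.4045]
ee_rot: [-0.0, 0.166, 0.986, -0.0]
wrist_force: [0.5, -0.4, 0.4]
opening: 0.0908
grasp_force: 0.0
time: 3.43
eef_pos: [0.5315, -0.2134, 0.2839]
ee_rot: [-0.0, 0.166, 0.986, 0.0]
wrist_force: [0.9, -0.4, -0.8]
opening: 0.0911
grasp_force: 0.0
t 3.4333 pos [ 0.5315 -0.2134  0.2839] lin rows [-0.12  0.04  3.34] dr rows [ 0.   -0.   -0.01] F [ 0.9 -0.4 -0.8] open 0.0911 grip 0.0
```

View pics/s1.png

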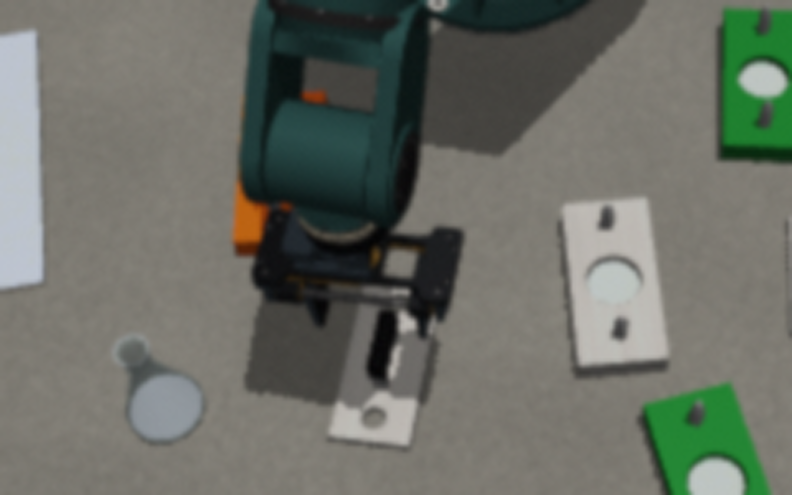

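The open fingers, at crop (318,310) and (420,325), straddle the black bar at (382,345), and the flask is well clear. I'll descend and grip.

```bash
python3 -m crank '{"jaw":[100,100,100,100,100,100,100,100,100,100],"linear":[[-0.12,0.04,0.4],[0,0,0.4],[0,0,0.4],[0,0,0.4],[0,0,0.4],[0,0,0.4],[0,0,0.4],[0,0,0.3],[0,0,0.2],[0,0,0]],"dr":[[0,0,0],[0,0,0],[0,0,0],[0,0,0],[0,0,0],[0,0,0],[0,0,0],[0,0,0],[0,0,0],[0,0,0]]}'
python3 -m crank '{"jaw":[80,70,60,50,40,30,20,10,0,0],"linear":[[0,0,0],[0,0,0],[0,0,0],[0,0,0],[0,0,0],[0,0,0],[0,0,0],[0,0,0],[0,0,0],[0,0,0]],"dr":[[0,0,0],[0,0,0],[0,0,0],[0,0,0],[0,0,0],[0,0,0],[0,0,0],[0,0,0],[0,0,0],[0,0,0]]}'
python3 -c "
from h import *
go([.534,-.2135,.217],160.9)"
```

```text
time: 4.32
eef_pos: [0.5341, -0.2129, 0.2178]
ee_rot: [-0.001, 0.166, 0.986, 0.0]
wrist_force: [-0.2, -0.5, 0.9]
opening: 0.0914
grasp_force: 0.0
time: 5.15
eef_pos: [0.5343, -0.213, 0.2187]
ee_rot: [0.0, 0.166, 0.986, -0.0]
wrist_force: [0.3, 0.1, -0.9]
opening: 0.0276
grasp_force: 0.0
t 5.15 pos [ 0.5343 -0.213   0.2187] lin rows [ 0.01 -0.03  0.09] dr rows [0. 0. 0.] F [ 0.3  0.1 -0.9] open 0.0276 grip 0.0
```

```bash
python3 -m crank '{"jaw":[0,0,0,0,0,0,0,0,0,0],"linear":[[0,0,0],[0,0,0],[0,0,0],[0,0,0],[0,0,0],[0,0,0],[0,0,0],[0,0,0],[0,0,0],[0,0,0]],"dr":[[0,0,0],[0,0,0],[0,0,0],[0,0,0],[0,0,0],[0,0,0],[0,0,0],[0,0,0],[0,0,0],[0,0,0]]}'
python3 -m crank '{"jaw":[0,0,0,0,0,0,0,0,0,0],"linear":[[0,0,-0.2],[0,0,-0.4],[0,0,-0.5],[0,0,-0.6],[0,0,-0.6],[0,0,-0.6],[0,0,-0.6],[0,0,-0.6],[0,0,-0.6],[0,0,-0.3]],"dr":[[0,0,0],[0,0,0],[0,0,0],[0,0,0],[0,0,0],[0,0,0],[0,0,0],[0,0,0],[0,0,0],[0,0,0]]}'
python3 -c "
from h import *
go([.5007,.028,.317],173.6)
for n in('top','scene'):
    p,d=imaging.grab_frame(n);cv2.imwrite(f'pics/{n}2.png',p);np.save(f'pics/{n}2.npy',d)
p=cv2.imread('pics/scene2.png');cv2.imwrite('pics/s2.png',cv2.resize(p[120:270,150:390],None,fx=3.3,fy=3.3,interpolation=cv2.INTER_CUBIC))"
```

```text
time: 5.98
eef_pos: [0.5343, -0.213, 0.2187]
ee_rot: [-0.0, 0.166, 0.986, 0.0]
wrist_force: [1.2, 0.6, 0.5]
opening: 0.02
grasp_force: 30.0
time: 6.82
eef_pos: [0.5346, -0.2131, 0.3208]
ee_rot: [0.001, 0.166, 0.986, -0.0]
wrist_force: [0.3, -0.3, -3.9]
opening: 0.02
grasp_force: 30.0
t 6.8167 pos [ 0.5346 -0.2131  0.3208] lin rows [ 5.55 10.84  0.18] dr rows [-0.    0.02 -2.77] F [ 0.3 -0.3 -3.9] open 0.02 grip 30.0
```

View pics/s2.png

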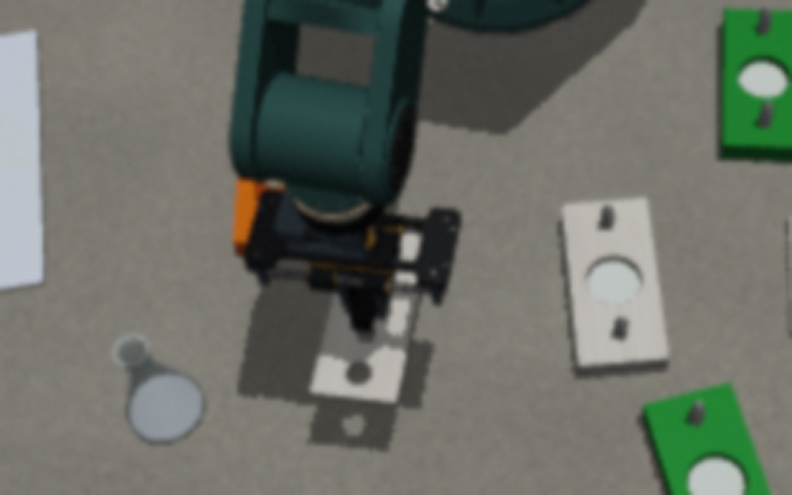

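Lifted level and gripped: the plate is at crop (370,340), with its shadow hole at (352,425) below it. I'll carry it across, then turn.

```bash
python3 -m crank '{"jaw":[0,0,0,0,0,0,0,0,0,0],"linear":[[0.15,0.3,0],[0.3,0.6,0],[0.5,0.9,0],[0.5,1,0],[0.5,1,0],[0.5,1,0],[0.5,1,0],[0.5,1,0],[0.5,1,0],[0.5,1,0]],"dr":[[0,0,0],[0,0,0],[0,0,0],[0,0,0],[0,0,0],[0,0,0],[0,0,0],[0,0,0],[0,0,0],[0,0,0]]}'
python3 -m crank '{"jaw":[0,0,0,0,0,0,0,0,0,0],"linear":[[0.5,0.9,0],[0.4,0.7,0],[0.3,0.5,0],[0,0,0],[0,0,0],[0,0,0],[0,0,0],[0,0,0],[0,0,0],[0,0,0]],"dr":[[0,0,0],[0,0,0],[0,0,-0.3],[0,0,-0.4],[0,0,-0.4],[0,0,-0.4],[0,0,-0.4],[0,0,-0.4],[0,0,-0.3],[0,0,-0.17]]}'
python3 -c "
from h import *
go([.5007,.028,.32],173.6)"
```

```text
time: 7.75
eef_pos: [0.5067, -0.0156, 0.318]
ee_rot: [-0.001, 0.166, 0.986, -0.0]
wrist_force: [0.8, 0.5, -4.3]
opening: 0.02
grasp_force: 30.0
time: 8.58
eef_pos: [0.4985, 0.0303, 0.3183]
ee_rot: [-0.0, 0.055, 0.999, -0.0]
wrist_force: [0.0, 0.1, -4.6]
opening: 0.0204
grasp_force: 30.0
t 8.5833 pos [0.4985 0.0303 0.3183] lin rows [-0.12 -0.1  -0.08] dr rows [-0.   -0.01  0.03] F [ 0.   0.1 -4.6] open 0.0204 grip 30.0
```

```bash
python3 -m crank '{"jaw":[0,0,0,0,0,0,0,0,0,0],"linear":[[-0.06,-0.05,0],[-0.06,-0.05,0],[0,0,0],[0,0,0],[0,0,0],[0,0,0],[0,0,0],[0,0,0],[0,0,0],[0,0,0]],"dr":[[0,0,0.03],[0,0,0],[0,0,0],[0,0,0],[0,0,0],[0,0,0],[0,0,0],[0,0,0],[0,0,0],[0,0,0]]}'
python3 - <<'E'
from h import *
go([.5007,.028,.2487],173.6)
for n,b in(('top',(255,160,340,255)),('scene',(300,140,375,240))):
    p,d=imaging.grab_frame(n);P=cloud(n,d);z=P[...,2]
    w=np.zeros(z.shape,bool);w[b[1]:b[3],b[0]:b[2]]=1
    m=w&(z>.095)&(z<.125)&(p.min(-1)>60)&(abs(P[...,0]-.5)<.13)&(abs(P[...,1]-.03)<.09)
    print(n,rect(P,m))
    q=P[m];A=np.c_[q[:,:2],np.ones(len(q))];print(' slope',np.linalg.lstsq(A,q[:,2],rcond=None)[0])
    a=cv2.resize(p[b[1]-10:b[3]+20,b[0]-10:b[2]+10],None,fx=3.8,fy=3.8,interpolation=cv2.INTER_CUBIC)
    S=np.hstack([S,cv2.resize(a,(380,500))]) if n=='scene' else cv2.resize(a,(400,500))
cv2.imwrite('pics/s3.png',S)
E
```

```text
time: 9.42
eef_pos: [0.501, 0.0277, 0.3187]
ee_rot: [0.0, 0.057, 0.998, 0.0]
wrist_force: [-0.5, -0.6, -3.9]
opening: 0.0198
grasp_force: 30.0
t 9.4167 pos [0.501  0.0277 0.3187] lin rows [0.02 0.01 3.5 ] dr rows [ 0.    0.   -0.03] F [-0.5 -0.6 -3.9] open 0.0198 grip 30.0
top (array([588.7,  31.2]), array([ 4.4, 45.8]), np.float32(90.7), np.float64(111.4), 24)
 slope [-0.8102322   0.02634203  0.58789269]
scene (array([519.3,  26.4]), array([ 80.1, 151.8]), np.float32(173.6), np.float64(110.6), 684)
 slope [-0.01718902 -0.00354659  0.11984938]
```

View pics/s3.png

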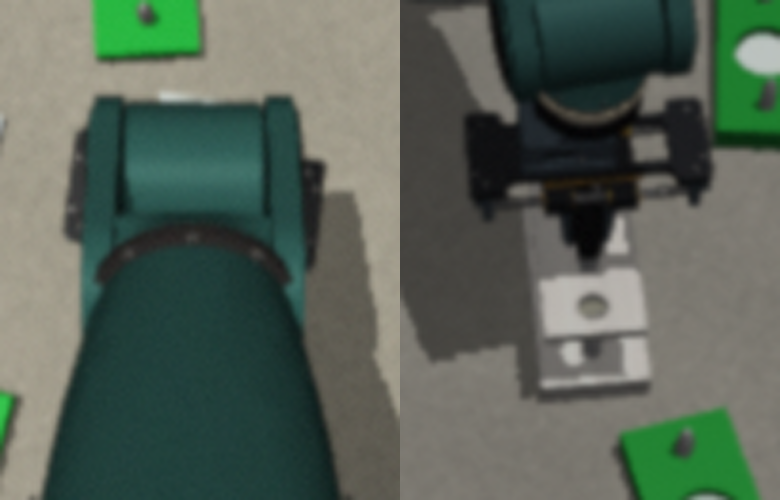

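The plate is level over the block. In the right panel its far hole is at (593,306), above the pin at (592,345). I'll lower to just above the pin tips and check the alignment close up.

```bash
python3 -m crank '{"jaw":[0,0,0,0,0,0,0,0,0,0],"linear":[[0,0,0.2],[0,0,0.2],[0,0,0.2],[0,0,0.2],[0,0,0.2],[0,0,0.2],[0,0,0],[0,0,0],[0,0,0],[0,0,0]],"dr":[[0,0,0],[0,0,0],[0,0,0],[0,0,0],[0,0,0],[0,0,0],[0,0,0],[0,0,0],[0,0,0],[0,0,0]]}'
python3 - <<'E'
from h import *
go([.5007,.028,.2487],173.6)
p,d=imaging.grab_frame('scene');P=cloud('scene',d);z=P[...,2];s=r.read_state()
zt=s['eef_pos'][2]-.2187+.012
w=np.zeros(z.shape,bool);w[190:240,310:375]=1
print('plate',rect(P,w&(abs(z-zt)<.012)&(p.min(-1)>60)))
c=imaging.get_calibration('scene');K=c['mtx'];T=c['extrinsics']
for xy in [(.5007+1*65e-3*.9938,.028-65e-3*.1115)]:
  for o in [(0,0),(.0014,.0013)]:
   for h in (.07,zt,zt-.012):
    q=T[:3,:3].T@(np.array([xy[0]+o[0],xy[1]+o[1],h])-T[:3,3]);print(h,o,K[0,2]+K[0,0]*q[0]/-q[2],K[1,2]+K[1,1]*-q[1]/-q[2])
cv2.imwrite('pics/s4.png',cv2.resize(p[190:235,305:375],None,fx=11,fy=11,interpolation=cv2.INTER_CUBIC))
E
```

```text
time: 10.35
eef_pos: [0.5011, 0.0277, 0.2949]
ee_rot: [0.0, 0.057, 0.998, 0.0]
wrist_force: [1.2, 1.0, -3.7]
opening: 0.0194
grasp_force: 30.0
t 10.35 pos [0.5011 0.0277 0.2949] lin rows [0.02 0.01 2.31] dr rows [ 0.    0.   -0.03] F [ 1.2  1.  -3.7] open 0.0194 grip 30.0
plate (array([537. ,  24.3]), array([ 80.2, 117.4]), np.float32(173.5), np.float64(87.1), 637)
0.07 (0, 0) 337.40984547954605 214.8311693976348
0.08825350620922655 (0, 0) 337.5191174288807 212.12520271485013
0.07625350620922655 (0, 0) 337.4470033745193 213.911006204681
0.07 (0.0014, 0.0013) 337.8974884643003 215.13309061299958
0.08825350620922655 (0.0014, 0.0013) 338.01235086814887 212.42950482310115
0.07625350620922655 (0.0014, 0.0013) 337.9365472788193 214.21373969950918
```

View pics/s4.png

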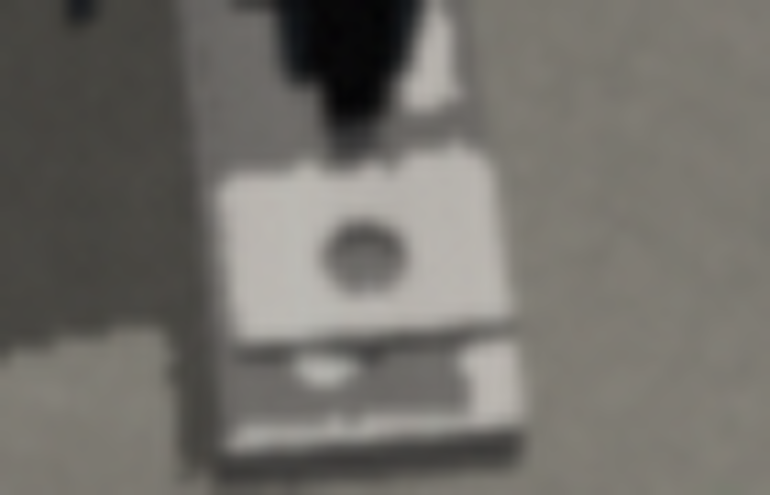

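The hole at crop (366,257) is centred in y. It sits about 1.5–4 mm too far in +x, judging by the hole row and the plate's far edge. I'll shift back about 2.4 mm and lower partway.

```bash
python3 -m crank '{"jaw":[0,0,0,0,0,0,0,0,0,0],"linear":[[0.06,0.01,0],[0.06,0,0],[0,0,0],[0,0,0.15],[0,0,0.2],[0,0,0.2],[0,0,0.2],[0,0,0.2],[0,0,0.15],[0,0,0]],"dr":[[0,0,-0.03],[0,0,0],[0,0,0],[0,0,0],[0,0,0],[0,0,0],[0,0,0],[0,0,0],[0,0,0],[0,0,0]]}'
python3 - <<'E'
from h import *
go([.4987,.028,.2487],173.6)
p,d=imaging.grab_frame('scene');P=cloud('scene',d);z=P[...,2];s=r.read_state()
zt=s['eef_pos'][2]-.2187+.012
w=np.zeros(z.shape,bool);w[195:245,310:375]=1;w&=(P[...,0]>.5)
print('plate',rect(P,w&(abs(z-zt)<.008)&(p.min(-1)>60)))
cv2.imwrite('pics/s5.png',cv2.resize(p[190:240,305:375],None,fx=11,fy=11,interpolation=cv2.INTER_CUBIC))
E
```

```text
time: 11.23
eef_pos: [0.4984, 0.0282, 0.2719]
ee_rot: [-0.001, 0.056, 0.998, -0.0]
wrist_force: [0.0, 0.8, -3.6]
opening: 0.0198
grasp_force: 30.0
t 11.2333 pos [0.4984 0.0282 0.2719] lin rows [-0.02 -0.01  1.16] dr rows [-0.   -0.01  0.  ] F [ 0.   0.8 -3.6] open 0.0198 grip 30.0
plate (array([589.7,  25.4]), array([181. ,  92.1]), np.float32(2.7), np.float64(63.8), 546)
```

View pics/s5.png

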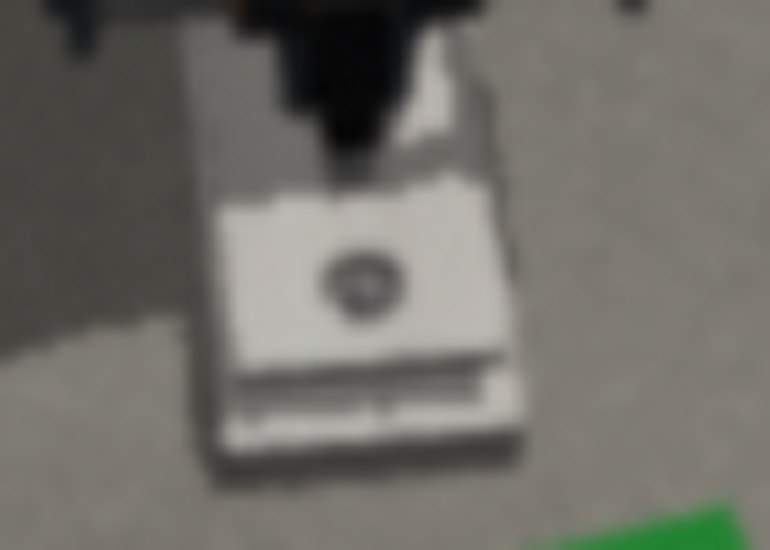

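The pin tip at (366,285) sits centred in the hole at (363,287), and there is no contact force. I'll lower the rest of the way.

```bash
python3 -m crank '{"jaw":[0,0,0,0,0,0,0,0,0,0],"linear":[[0,0,0.1],[0,0,0.15],[0,0,0.15],[0,0,0.15],[0,0,0.15],[0,0,0.15],[0,0,0.1],[0,0,0.07],[0,0,0],[0,0,0]],"dr":[[0,0,0],[0,0,0],[0,0,0],[0,0,0],[0,0,0],[0,0,0],[0,0,0],[0,0,0],[0,0,0],[0,0,0]]}'
```

```text
time: 12.12
eef_pos: [0.4986, 0.0282, 0.2523]
ee_rot: [-0.0, 0.056, 0.998, -0.0]
wrist_force: [0.3, 0.1, -4.0]
opening: 0.0199
grasp_force: 30.0
```

```bash
python3 -m crank '{"jaw":[0,0,0,0,0,0,0,0,0,0],"linear":[[0,0,0.03],[0,0,0.03],[0,0,0.03],[0,0,0.03],[0,0,0.03],[0,0,0.02],[0,0,0],[0,0,0],[0,0,0],[0,0,0]],"dr":[[0,0,0],[0,0,0],[0,0,0],[0,0,0],[0,0,0],[0,0,0],[0,0,0],[0,0,0],[0,0,0],[0,0,0]]}'
```

```text
time: 12.95
eef_pos: [0.4986, 0.0282, 0.249]
ee_rot: [0.0, 0.056, 0.998, 0.0]
wrist_force: [-0.0, -0.2, -3.5]
opening: 0.0197
grasp_force: 30.0
```

```bash
python3 -m crank '{"jaw":[0,0,0,0,0,0,0,0,0,0],"linear":[[0,0,0.03],[0,0,0.03],[0,0,0],[0,0,0],[0,0,0],[0,0,0],[0,0,0],[0,0,0],[0,0,0],[0,0,0]],"dr":[[0,0,0],[0,0,0],[0,0,0],[0,0,0],[0,0,0],[0,0,0],[0,0,0],[0,0,0],[0,0,0],[0,0,0]]}'
```

```text
time: 13.78
eef_pos: [0.4988, 0.0282, 0.2487]
ee_rot: [-0.0, 0.056, 0.998, -0.0]
wrist_force: [-8.1, -0.3, 21.6]
opening: 0.0195
grasp_force: 30.0
```

Contact: the wrist force rose about 25 N at z = 0.2487, so the plate is seated. I'll relieve the load, open and back off.

```bash
python3 -m crank '{"jaw":[0,0,30,40,50,60,70,70,70,70],"linear":[[0,0,-0.03],[0,0,0],[0,0,0],[0,0,0],[0,0,0],[0,0,0],[0,0,0],[0,0,0],[0,0,0],[0,0,0]],"dr":[[0,0,0],[0,0,0],[0,0,0],[0,0,0],[0,0,0],[0,0,0],[0,0,0],[0,0,0],[0,0,0],[0,0,0]]}'
```

```text
time: 14.62
eef_pos: [0.4986, 0.0282, 0.2483]
ee_rot: [-0.0, 0.056, 0.998, -0.0]
wrist_force: [0.5, -0.8, -0.4]
opening: 0.0638
grasp_force: 0.0
```

```bash
python3 -m crank '{"jaw":[70,70,70,70,70,70,70,70,70,70],"linear":[[0,0,-0.3],[0,0,-0.5],[0,0,-0.7],[0,0,-0.9],[0,0,-0.9],[0,0,-0.9],[0,0,-0.9],[0,0,-0.9],[0,0,-0.9],[0,0,-0.9]],"dr":[[0,0,0],[0,0,0],[0,0,0],[0,0,0],[0,0,0],[0,0,0],[0,0,0],[0,0,0],[0,0,0],[0,0,0]]}'
python3 -m crank '{"jaw":[70,70,70,70,70,70,70,70,70,70],"linear":[[0,-1,0],[0,-1,0],[0,-1,0],[0,-1,0],[0,-1,0],[0,-1,0],[0,-1,0],[0,-1,0],[0,-1,0],[0,-1,0]],"dr":[[0,0,0],[0,0,0],[0,0,0],[0,0,0],[0,0,0],[0,0,0],[0,0,0],[0,0,0],[0,0,0],[0,0,0]]}'
python3 - <<'E'
from h import *
S=[]
for n,b in(('top',(265,165,325,245)),('scene',(305,165,365,245))):
    p,d=imaging.grab_frame(n);P=cloud(n,d);z=P[...,2]
    w=np.zeros(z.shape,bool);w[b[1]:b[3],b[0]:b[2]]=1
    m=w&(abs(z-.042)<.006)&(p.min(-1)>110)
    print(n,rect(P,m));q=P[m];print(' slope',np.linalg.lstsq(np.c_[q[:,:2],np.ones(len(q))],q[:,2],rcond=None)[0])
    S.append(cv2.resize(p[b[1]:b[3],b[0]:b[2]],(390,520),interpolation=cv2.INTER_CUBIC))
cv2.imwrite('pics/s6.png',np.hstack(S))
E
```

```text
time: 15.45
eef_pos: [0.4984, 0.0282, 0.4063]
ee_rot: [0.0, 0.056, 0.998, 0.0]
wrist_force: [0.5, -0.6, -0.1]
opening: 0.064
grasp_force: 0.0
time: 16.28
eef_pos: [0.476, -0.1715, 0.4054]
ee_rot: [0.0, 0.056, 0.998, -0.0]
wrist_force: [1.1, 0.6, -0.1]
opening: 0.0639
grasp_force: 0.0
top (array([497.3,  26.7]), array([ 79.9, 180.4]), np.float32(173.5), np.float64(41.8), 1150)
 slope [-0.00237862  0.00030231  0.04313087]
scene (array([501.1,  29. ]), array([ 80.3, 185.1]), np.float32(173.4), np.float64(41.0), 839)
 slope [0.00263388 0.00092494 0.03974216]
```

View pics/s6.png

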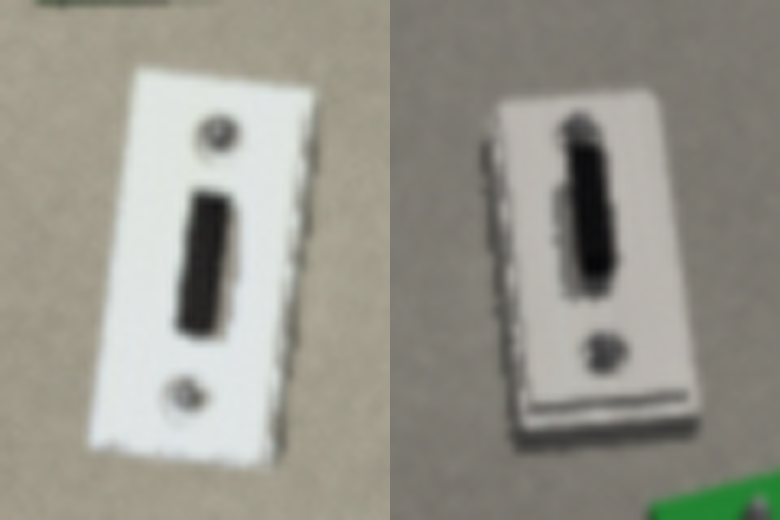

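The plate lies flush: its top is at 42 mm, it is level and about 2 mm off centre. Both pins show in the holes, at (217,132) and (185,395) in the left panel. I'm handing in.

```bash
python3 -c "
from station import r
print(r.close_job())"
```

```text
the job is handed in; nothing more can be done
None
```

The long plate is seated flush and level on the lower half, about 2 mm off centre with both pins through its holes; the gripper is clear, I never touched the short plate or the flask, and I handed the job in at about 16 s (no verdict came back).

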